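# Put the setting gauges back in their fitted cases

## Robot

A 7-joint arm with a two-finger parallel gripper is mounted at the origin on the work surface. World frame = base frame: x ahead of the robot, y to its left, z up, the work surface at z = 0. Lengths are in m, angles in rad, forces in N, time in s.
With the tool pointing down it reaches from about 0.4 to 0.925 m from the base axis. Payload 4.1 kg.
Tool frame: the origin (TCP) lies at the very end of the fingers, on their centre line; the grasp point (between the pads) lies 19 mm behind it (r.pinch_z is the z of the grasp point in the tool frame, in m); z points along the fingers, y is the line along which they close (so a half turn about z gives the same grasp; the last joint's range is limited). The gripper opens to 85 mm and grips with 20 to 120 N. Pads are 22 mm wide; open, the fingers measure 114 mm over their backs; the gripper's body (76 mm by 85 mm) begins 54 mm behind the grasp point. The pads swing forward as they close: fully open they stand 13 mm farther back than shut.
Start: joints at [1.164, 0.398, 0.045, 1.537, -0.019, 1.207, -0.051], TCP at [0.197, -0.619, 0.206] pointing down, gripper open.
Joint ranges: [-2.82, 2.82], [-0.49, 2.23], [-1.37, 1.46], [0, 2.46], [-1.36, 4.5], [0.23, 2], [-2.94, 2.94]. Speed limits (rad/s): [2.57, 2.57, 3.14, 3.14, 3.14, 3.14, 3.14].

## Interface

Orientations are given as a unit quaternion [w, x, y, z].
In Python, from plant import r gives the robot as it stands.
- The arm moves only by the tool carry_out, never from a script. Its arguments are lists of equal length, an entry for each row: "delta_pos": the shift along the tool's x, y, z in m, a list of three; "roll": the turn about the tool's z in rad. A call has 1 to 8 rows; each row is the pose to reach, as a shift and turn from the pose commanded when the call began, along the tool's axes at that moment; what a row does not reach only later rows make up. A row lasts 1/8 s, in which the tool goes at most 62.5 mm and 10.7 degrees, less where a joint would pass 70% of its speed; a pose out of reach is approached as far as the arm can. A call with a gripper value outside its range is refused whole. "jaw" is the closure, from -1 (fully open) to 1 (shut), set as the call begins (left out, the last holds). The fingers move at their own pace and stop on an object; the grip force is fixed at half the most. Time passes only in rows, so rows that repeat a pose let the fingers close. It gives the time, the measured TCP pose, the force, the opening and the grip force at its end, in the units of the state.
- r.read_state(): the state, without advancing time (a new reading comes with each control period).
- r.camera(name): name is "scene" or "side" or "wrist"; returns a dict with "color" (400x640x3 uint8, blue, green, red), "intrinsics" (3x3 intrinsics, pixels), "world_from_camera" (4x4, takes a point from camera to world coordinates). Camera axes: x right, y up, looking along -z (the intrinsics and any distortion apply to the point x, -y, -z); pixel columns grow to the right and rows downward; lengths in m; the calibration is good to about 2 mm. A picture is of the moment at which its call begins. There is no depth.
- r.finish_job(): hands the job in; it is judged then, once.
Trained networks look in the newest picture that a camera, given by its name, has taken for a name from the list of things; names that differ only in an ending like _2 or _b are one class to them, and where a whole thing is asked for, a point or a joint stands for the part that bears it (a point fixed in the world has none). Each returns a list of dicts, best first, with "score" (0 to 1); they miss things now and then, are a little off and sometimes report something else, mostly with a low value. They report only what shows in the picture. A call takes as long as a camera call. They do not tell look-alikes from the thing itself.
- r.search_frame(thing, camera): "rect" ([left, top, right, bottom] in pixels, round what is visible of it).
- r.regions_of(thing, camera): "pixels" (400x640 bool, what is visible of it) and "rect" ([left, top, right, bottom] in pixels, round what is visible of it).
The state is a dict: "time_s": time; "q": joint angles; "joint_velocities": joint speeds; "joint_efforts": joint torques, N m; "tool_pos": TCP position; "orientation": TCP orientation; "force": force on the tool from outside, world axes, zero at the start; "torque": the same for the moment, N m; "gripper_width": finger opening in m; "grasp_force": force on a finger pad.
Only numpy, scipy, OpenCV 4.12 (cv2) and the standard library are available. Lean on these libraries where they do the work, as an engineer would, in place of code of your own. Each camera call takes 0.05 s, during which the arm holds its last target. There are 200 camera calls.

## Task

The measuring job is over: put the four gauges away, each in the open case whose recess is made for it - the large and the small setting ring, the V-block and the plug gauge. Set them down rather than dropping them, the same way up as they lie now, so that each rests flat on the floor of its own recess, and leave the pink moulded sample where it is.

Things in the scene. Friction and masses are not known exactly. Their poses are not given: they have to be found in the camera images.
- large_ring: Large setting ring: a thick plain steel ring lying flat on the table, 60 mm outside diameter, 28 mm bore, 24 mm high, about 0.4 kg. Origin: centre of its underside, z up along the bore.
- small_ring: Small setting ring: a thick plain steel ring lying flat on the table, 38 mm outside diameter, 16 mm bore, 22 mm high, about 0.16 kg. Origin: centre of its underside, z up along the bore.
- vblock: Steel V-block standing on its base: 56 mm long (its x axis), 36 mm wide (its y axis), 36 mm high, with a 90 degree V groove 26 mm wide and 13 mm deep along x in its top, and a 5 mm slot along x in each side face 9 to 14 mm above its base; about 0.4 kg. Origin: centre of its underside, z up.
- plug: Double-ended plug gauge lying on the table: 106 mm long overall (along its x axis), an octagonal aluminium handle 24 mm across flats from x = -37 to +23 mm, a steel plug 15 mm in diameter and 30 mm long beyond its +x end and one 16 mm long beyond its -x end; about 0.16 kg. Origin: middle of the overall length on the axis, 12 mm above the table as it lies; at the start its z is up and two flats of the handle are upright, facing its +y and -y.
- case_large_ring: Open gauge case, fixed to the table so that it does not shift: black base slab 110 x 110 x 8 mm with a grey insert plate on it, 104 x 104 mm, whose flat top is 16 mm above the table; through the insert goes a round recess 76 mm in diameter for the large setting ring, 8 mm deep, so its black floor is 8 mm above the table. Origin: centre of the case's underside, on the table, under the middle of the recess; z up, x and y along its sides.
- case_small_ring: Open gauge case, fixed to the table so that it does not shift: black base slab 90 x 90 x 8 mm with a grey insert plate on it, 84 x 84 mm, whose flat top is 16 mm above the table; through the insert goes a round recess 54 mm in diameter for the small setting ring, 8 mm deep, so its black floor is 8 mm above the table. Origin: centre of the case's underside, on the table, under the middle of the recess; z up, x and y along its sides.
- case_vblock: Open gauge case, fixed to the table so that it does not shift: black base slab 108 x 88 x 8 mm with a grey insert plate on it, 102 x 82 mm, whose flat top is 16 mm above the table; through the insert goes a rectangular recess 72 x 52 mm for the V-block, 8 mm deep, so its black floor is 8 mm above the table. Origin: centre of the case's underside, on the table, under the middle of the recess; z up, x along its long side (72 mm), y along its short side.
- case_plug: Open gauge case, fixed to the table so that it does not shift: black base slab 154 x 74 x 8 mm with a grey insert plate on it, 148 x 68 mm, whose flat top is 16 mm above the table; through the insert goes a long rectangular recess 122 x 40 mm for the plug gauge, 8 mm deep, so its black floor is 8 mm above the table. Origin: centre of the case's underside, on the table, under the middle of the recess; z up, x along its long side (122 mm), y along its short side.
- sample: Pink moulded plastic sample, a loose part to be left alone: a plate 108 x 76 x 4 mm (x and y), one end rounded, with thin pins standing up to 30 mm above the table. Origin: on the table, near the middle of the plate's underside; z up.
Mind the look-alikes: they are no part of the job. What is shaped like the case_vblock but blue or green is not meant.

How it is judged:
At the end, for the whole second after the job is handed in: Each gauge rests, released and still, on the floor of its own case's recess (height within 3 mm), within 10 mm (rings) or 13 mm (V-block, plug gauge) of the case's centre seen from above; rings and V-block upright within 0.1 rad, V-block and plug gauge along their recesses, either way round (horizontal distance between large_ring and case_large_ring below 0.01 m and z of large_ring in the frame of case_large_ring between 0.005 and 0.011 m and angle between each of large_ring, small_ring, vblock's own z axis and vertical below 0.1 rad and linear speed of each of large_ring, small_ring, vblock, plug below 0.01 m/s and angular speed of each of large_ring, small_ring, vblock, plug below 0.1 rad/s and horizontal distance between small_ring and case_small_ring below 0.01 m and z of small_ring in the frame of case_small_ring between 0.005 and 0.011 m and horizontal distance between vblock and case_vblock below 0.013 m and z of vblock in the frame of case_vblock between 0.005 and 0.011 m and angle between the x axis of vblock and the x axis of case_vblock, either way round below 0.4 rad and horizontal distance between plug and case_plug below 0.013 m and z of plug in the frame of case_plug between 0.017 and 0.023 m and angle between the x axis of plug and the x axis of case_plug, either way round below 0.3 rad); the robot touches nothing.
It fails at once if the pink moulded sample was moved by more than 25 mm (distance of sample from where it was at the start of the episode above 0.025 m).
It fails at once if a gauge was dropped: it fell freely, out of the fingers, while still 5 cm or more above the table ((height (world z) of large_ring above 0.05 m and contact force between large_ring and the fingers below 0.05 N and linear speed of large_ring above 0.45 m/s) or (height (world z) of small_ring above 0.05 m and contact force between small_ring and the fingers below 0.05 N and linear speed of small_ring above 0.45 m/s) or (height (world z) of vblock above 0.05 m and contact force between vblock and the fingers below 0.05 N and linear speed of vblock above 0.45 m/s) or (height (world z) of plug above 0.062 m and contact force between plug and the fingers below 0.05 N and linear speed of plug above 0.45 m/s)).
It also fails if it takes over 109 s, if anything falls off the work surface, if the arm or the gripper's body presses on something with over 40 N, if the wrist force passes 120 N, or if a joint passes its speed limit or range.

## Working session

There is one attempt and no reset: what is moved stays moved. The work goes in short steps, Python scripts to look and compute and a tool call to move; the robot and the scene stay as the last step left them, time stands still between calls to the robot, and variables do not carry over. Pictures are saved under pics/ and viewed, at most 14 in all, crops included, and the job is handed in when it is done.

Besides the shell and the picture viewer there is one more tool, called after "Request:" by a JSON object that holds its "op" and its "data". carry_out: Moves the arm, as the interface text tells. Its arguments: {"type":"object","properties":{"delta_pos":{"type":"array","items":{"type":"array","items":{"type":"number"}}},"roll":{"type":"array","items":{"type":"number"}},"jaw":{"type":"number"}},"required":["delta_pos","roll"]}

```bash
ls; mkdir -p pics; cat > h.py <<'E'
from plant import r
import cv2, numpy as np
def unproj(c,u,v,z):
    K=np.array(c["intrinsics"]);T=np.array(c["world_from_camera"])
    d=np.linalg.inv(K)@[u,v,1.]; d=T[:3,:3]@[d[0],-d[1],-d[2]]
    o=T[:3,3]; return o+d*(z-o[2])/d[2]
def proj(c,p):
    K=np.array(c["intrinsics"]);T=np.array(c["world_from_camera"])
    q=T[:3,:3].T@(np.asarray(p)-T[:3,3]); a=K@[q[0],-q[1],-q[2]]; return a[:2]/a[2]
E
python3 - <<'E'
from h import *
s=r.read_state();print({k:np.round(v,3).tolist() for k,v in s.items()},r.pinch_z)
for n in("scene","side"):
    c=r.camera(n);cv2.imwrite(f"pics/{n}0.png",c["color"]);print(n,np.round(c["world_from_camera"],3).tolist(),np.round(c["intrinsics"],1).tolist(),[k for k in c])
    for t in "large_ring small_ring vblock plug case_large_ring case_small_ring case_vblock case_plug sample".split():
        for d in r.search_frame(t,n):
            if d["score"]>.3:
                l,tp,rr,b=d["rect"];print(t,round(d["score"],2),np.round(d["rect"]).tolist(),np.round(unproj(c,(l+rr)/2,(tp+b)/2,.012),3)[:2])
E
```

```text
pics
{'time_s': 0.0, 'q': [1.164, 0.399, 0.045, 1.538, -0.019, 1.207, -0.051], 'joint_velocities': [0.001, -0.001, -0.0, -0.001, 0.001, -0.001, -0.001], 'joint_efforts': [0.0, -47.513, 1.365, -25.422, 0.012, 0.009, 0.0], 'tool_pos': [0.197, -0.619, 0.205], 'orientation': [-0.001, 0.988, 0.153, -0.0], 'force': [0.044, -0.576, -0.38], 'torque': [0.048, -0.011, 0.009], 'grasp_force': 0.0, 'gripper_width': 0.085} -0.0187
scene [[-0.287, -0.796, 0.533, 1.085], [0.958, -0.235, 0.165, 0.219], [-0.006, 0.558, 0.83, 1.039], [0.0, 0.0, 0.0, 1.0]] [[430.3, 0.0, 319.1], [0.0, 430.3, 197.8], [0.0, 0.0, 1.0]] ['color', 'intrinsics', 'world_from_camera']
large_ring 0.83 [195.0, 227.0, 217.0, 250.0] [ 0.639 -0.242]
small_ring 0.48 [228.0, 148.0, 240.0, 156.0] [ 0.336 -0.289]
vblock 0.79 [363.0, 265.0, 388.0, 293.0] [0.623 0.224]
plug 0.77 [335.0, 199.0, 359.0, 225.0] [0.448 0.104]
case_large_ring 0.73 [252.0, 250.0, 310.0, 299.0] [ 0.681 -0.011]
case_small_ring 0.63 [253.0, 181.0, 287.0, 218.0] [ 0.471 -0.119]
case_vblock 0.98 [395.0, 178.0, 439.0, 225.0] [0.36  0.286]
case_vblock 0.98 [470.0, 187.0
[... 263 characters left out ...]
8, -1.18], [0.019, 0.84, 0.542, 0.907], [0.0, 0.0, 0.0, 1.0]] [[496.5, 0.0, 320.8], [0.0, 496.5, 208.5], [0.0, 0.0, 1.0]] ['color', 'intrinsics', 'world_from_camera']
large_ring 0.59 [404.0, 240.0, 428.0, 260.0] [ 0.643 -0.246]
plug 0.67 [293.0, 203.0, 323.0, 212.0] [0.444 0.096]
case_large_ring 0.78 [370.0, 204.0, 403.0, 224.0] [ 0.663 -0.045]
case_vblock 0.91 [244.0, 180.0, 280.0, 197.0] [0.343 0.273]
case_vblock 0.63 [196.0, 188.0, 230.0, 207.0] [0.169 0.278]
case_vblock 0.61 [218.0, 159.0, 250.0, 175.0] [0.297 0.464]
case_plug 0.8 [392.0, 295.0, 460.0, 332.0] [ 0.517 -0.476]
case_plug 0.73 [404.0, 242.0, 428.0, 263.0] [ 0.636 -0.254]
sample 0.63 [276.0, 157.0, 297.0, 167.0] [0.498 0.428]
```

```bash
python3 - <<'E'
import cv2
a=cv2.imread("pics/scene0.png")
cv2.imwrite("pics/s0c.png",cv2.resize(a[120:320,120:530],(800,390),interpolation=cv2.INTER_CUBIC))
E
```

```text
(no output)
```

View pics/s0c.png

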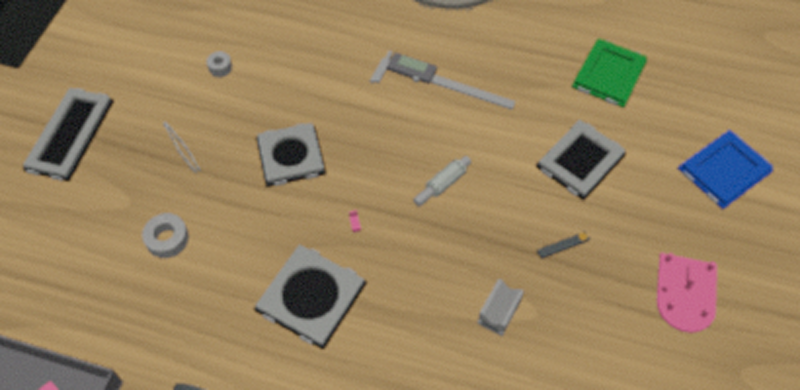

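View pics/side0.png

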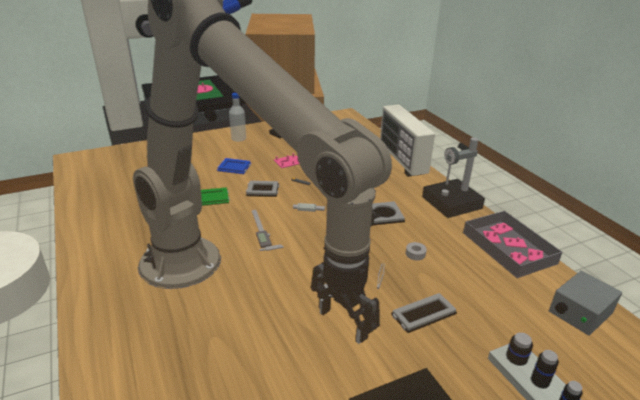

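The scene crop shows all four gauges, the four grey cases, the blue and green look-alikes (upper right) and the pink sample (688,290). The side view agrees. Next I'll get poses from the masks.

```bash
cat >> h.py <<'E'
def rect_on(c,mask,z):
    m=mask.astype(np.uint8); n,l,st,_=cv2.connectedComponentsWithStats(m); m=(l==1+np.argmax(st[1:,4])).astype(np.uint8)
    v,u=np.nonzero(m); P=np.array([unproj(c,a,b,z)[:2] for a,b in zip(u,v)])
    (x,y),(w,h),a=cv2.minAreaRect((P*1000).astype(np.float32))
    if w<h: w,h,a=h,w,a+90
    return np.array([x/1e3,y/1e3]),(w,h),(a+90)%180-90
def yaw():
    s=r.read_state();w,x,y,z=s["orientation"]; return np.arctan2(2*(x*y+w*z),1-2*(y*y+z*z))
def go(x,y,z=None,yw=None,ref=None):
    "delta in tool axes; yw (deg) = wanted yaw of the tool's y (closing) axis, mod 180"
    s=r.read_state();t=yaw() if ref is None else ref;p=s["tool_pos"]
    d=np.array([x-p[0],y-p[1]]); ax=np.array([np.cos(t),np.sin(t)]);ay=np.array([np.sin(t),-np.cos(t)])
    roll=0 if yw is None else -((np.deg2rad(yw)-(t-np.pi/2)+np.pi/2)%np.pi-np.pi/2)
    print("delta",np.round([d@ax,d@ay,0 if z is None else p[2]-z],4),"roll",round(roll,3),"tcp",np.round(p,3),"yaw x deg",round(np.rad2deg(t),1),"j7",round(s["q"][6],2),"F",np.round(s["force"],1),"w",round(s["gripper_width"],4),round(s["grasp_force"],1),"t",s["time_s"])
E
python3 - <<'E'
from h import *
c=r.camera("scene")
for t,z in dict(large_ring=.02,small_ring=.018,vblock=.03,plug=.012,case_large_ring=.014,case_small_ring=.014,case_vblock=.014,case_plug=.014,sample=.004).items():
    for d in r.regions_of(t,"scene"):
        if d["score"]>.3:
            p,wh,a=rect_on(c,d["pixels"],z);print(t,round(d["score"],2),np.round(p,3),np.round(wh),round(a,1))
go(.336,-.289,.2,-40)
E
```

```text
large_ring 0.59 [ 0.648 -0.239] [71. 58.] 46.6
vblock 0.57 [0.624 0.225] [68. 39.] -12.2
plug 0.85 [0.449 0.101] [109.  31.] -32.5
plug 0.49 [0.617 0.225] [70. 40.] -14.1
case_large_ring 0.88 [ 0.673 -0.019] [118. 112.] -12.0
case_small_ring 0.67 [ 0.47  -0.123] [100.  88.] 30.9
case_vblock 0.87 [0.312 0.491] [116.  87.] -36.9
case_vblock 0.74 [0.355 0.287] [113.  88.] -26.6
case_vblock 0.46 [0.618 0.225] [71. 39.] -12.2
case_plug 0.56 [ 0.527 -0.456] [163.  83.] 2.3
delta [ 0.2326 -0.2728  0.0059] roll -0.565 tcp [ 0.197 -0.619  0.206] yaw x deg 17.6 j7 -0.05 F [0.2 0.  0.3] w 0.0855 0.0 t 1.5
```

Request:
{"op": "carry_out", "data": {"delta_pos": [[0.23,-0.27,0.03],[0.23,-0.27,0.03],[0.23,-0.27,0.03],[0.23,-0.27,0.03],[0.23,-0.27,0.03],[0.23,-0.27,0.03],[0.23,-0.27,0.03],[0.23,-0.27,0.03]], "roll": [0,0,0,0,0,0,0,0]}}

```text
time_s: 2.5
tool_pos: [0.3342, -0.2933, 0.1761]
orientation: [0.001, 0.988, 0.153, 0.0]
force: [0.9, -0.4, 0.1]
gripper_width: 0.0857
grasp_force: 0.0
```

```bash
cat >> h.py <<'E'
def look(thing,z,name=None,thr=.2):
    c=r.camera("wrist")
    if name: cv2.imwrite(f"pics/{name}.png",c["color"])
    for d in r.regions_of(thing,"wrist"):
        if d["score"]>thr:
            p,wh,a=rect_on(c,d["pixels"],z);print(thing,round(d["score"],2),np.round(d["rect"]).tolist(),np.round(p,4),np.round(wh,1),round(a,1))
    return c
E
python3 - <<'E'
from h import *
c=look("small_ring",.022,"w1"); look("case_small_ring",.016)
print(np.round(c["world_from_camera"],3))
go(.336,-.289,.03)
E
```

```text
small_ring 0.79 [304.0, 146.0, 343.0, 185.0] [ 0.3386 -0.2936] [39.6 36. ] 17.6
case_small_ring 0.92 [130.0, 1.0, 241.0, 31.0] [ 0.4266 -0.1484] [90.4 22.6] -72.5
[[ 0.303  0.901  0.31   0.414]
 [-0.953  0.286  0.099 -0.268]
 [ 0.001 -0.325  0.946  0.345]
 [ 0.     0.     0.     1.   ]]
delta [ 0.0035 -0.0038  0.1458] roll 0 tcp [ 0.334 -0.294  0.176] yaw x deg 17.5 j7 -0.65 F [-0.7  0.4  0.4] w 0.0851 0.0 t 2.7
```

View pics/w1.png

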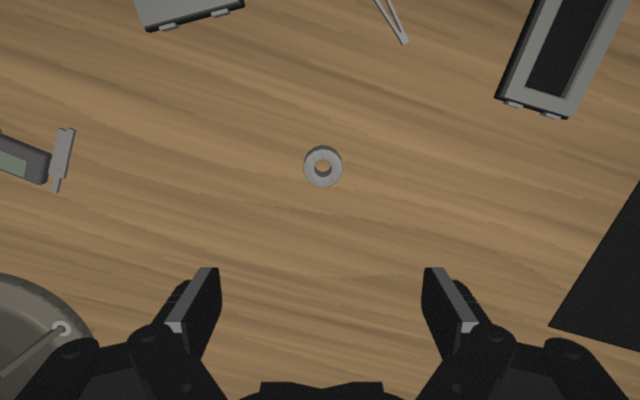

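The wrist view shows the small ring at (322,167), clean, between the open fingers.

Request:
{"op": "carry_out", "data": {"delta_pos": [[0.004,0.001,0.06],[0.004,0.001,0.12],[0.004,0.001,0.15],[0.004,0.001,0.167],[0.004,0.001,0.167],[0.004,0.001,0.167]], "roll": [0,0,0,0,0,0]}}

```text
time_s: 3.45
tool_pos: [0.3389, -0.2931, 0.0094]
orientation: [0.001, 0.988, 0.153, 0.0]
force: [-0.0, -0.6, -0.3]
gripper_width: 0.0852
grasp_force: 0.0
```

Request:
{"op": "carry_out", "data": {"delta_pos": [[0,0,0],[0,0,0],[0,0,0],[0,0,0],[0,0,0],[0,0,0]], "roll": [0,0,0,0,0,0], "jaw": 1}}

```text
time_s: 4.2
tool_pos: [0.3384, -0.2922, 0.0088]
orientation: [0.0, 0.988, 0.153, -0.0]
force: [0.0, -0.1, -0.4]
gripper_width: -0.0003
grasp_force: 0.0
```

Request:
{"op": "carry_out", "data": {"delta_pos": [[0,0,-0.03],[0,0,-0.08],[0,0,-0.12],[0,0,-0.12]], "roll": [0,0,0,0]}}

```text
time_s: 4.7
tool_pos: [0.3407, -0.2939, 0.1319]
orientation: [0.003, 0.988, 0.153, 0.002]
force: [0.6, 0.6, 0.1]
gripper_width: 0.0001
grasp_force: 0.0
```

```bash
python3 - <<'E'
from h import *
look("case_small_ring",.014,"w2")
go(.47,-.123,.15)
E
```

```text
case_small_ring 0.88 [98.0, 0.0, 228.0, 35.0] [ 0.4258 -0.1485] [92.2 22.4] -72.3
delta [ 0.1769 -0.1212 -0.0214] roll 0 tcp [ 0.338 -0.292  0.129] yaw x deg 17.6 j7 -0.67 F [-0.1 -0.9 -0.5] w -0.0002 0.0 t 4.8
```

View pics/w2.png

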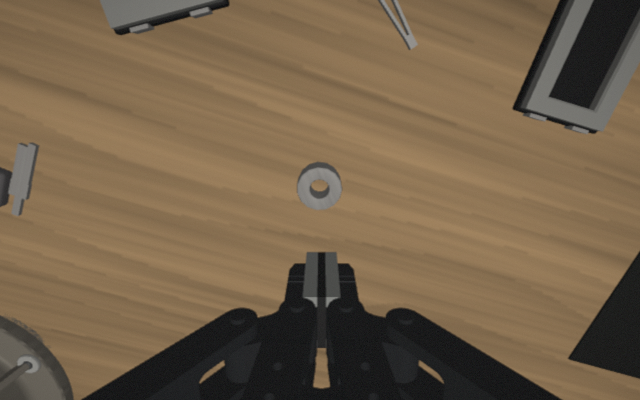

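The fingers closed on nothing. The ring is unmoved at (320,187) and the closed fingertips are at about (321,255). I'll compare with where the TCP projects.

```bash
python3 - <<'E'
from h import *
c=look("small_ring",.022)
s=r.read_state();p=s["tool_pos"];print(proj(c,p),proj(c,p+[0,0,.019]),proj(c,p+[0,0,.04]))
print([np.round(unproj(c,320,187,z),4) for z in(0,.022,.03)], c["intrinsics"][0])
T=np.array(c["world_from_camera"]);print(T[:3,3],p)
print(proj(c,[p[0],p[1],0.0]))
E
```

```text
small_ring 0.76 [304.0, 162.0, 349.0, 206.0] [ 0.3394 -0.2939] [40.  36.1] 17.6
small_ring 0.4 [519.0, 0.0, 639.0, 135.0] [ 0.4872 -0.4532] [90.  78.6] 2.0
[319.98288595 242.96543783] [319.8590115 260.5141195] [319.68769227 284.78406931]
[array([ 0.3295, -0.2936,  0.    ]), array([ 0.336 , -0.2916,  0.022 ]), array([ 0.3384, -0.2909,  0.03  ])] [352.32534445   0.         321.11232135]
[ 0.4178011  -0.26656225  0.29775505] [ 0.33744578 -0.29147128  0.12751331]
[320.44139414 178.0108441 ]
```

```bash
python3 - <<'E'
from h import *
p=r.read_state()["tool_pos"];out=[]
for n in("scene","side"):
    c=r.camera(n);a=c["color"];u,v=proj(c,p).astype(int);print(n,proj(c,p),proj(c,p+[0,0,.02]))
    a=a.copy();cv2.circle(a,(u,v),1,(0,0,255),-1)
    x,y,_=proj(c,[.337,-.292,.011]).tolist()+[0];cv2.circle(a,(int(x),int(y)),1,(0,255,0),-1)
    u=max(u,60);v=max(v,60);out.append(cv2.resize(a[v-60:v+60,u-60:u+60],(400,400),interpolation=cv2.INTER_CUBIC))
cv2.imwrite("pics/tip.png",np.hstack(out))
E
```

```text
scene [225.80777153 126.18185397] [224.49830347 121.2797736 ]
side [331.01730767 253.51939703] [331.26055859 247.24094867]
```

View pics/tip.png

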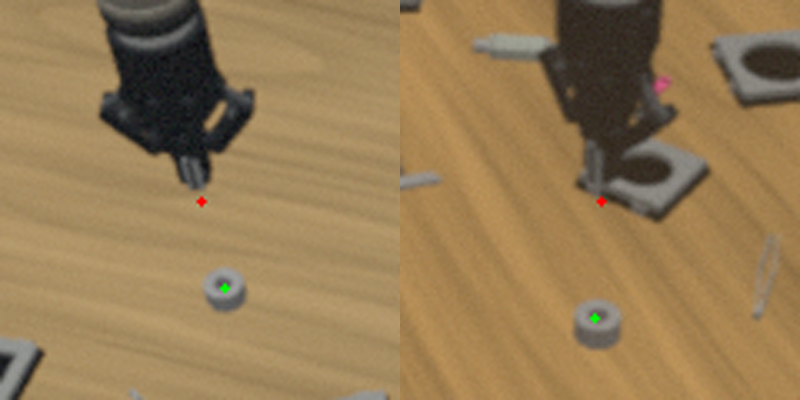

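The picture puts the real fingertips about 15 mm above the reported TCP (red dot), so I need to reach lower.

Request:
{"op": "carry_out", "data": {"delta_pos": [[0,0,0.03],[0,0,0.06],[0,0,0.06],[0,0,0.06],[0,0,0.1],[0,0,0.13],[0,0,0.133],[0,0,0.133]], "roll": [0,0,0,0,0,0,0,0], "jaw": -1}}

```text
time_s: 6.0
tool_pos: [0.3395, -0.293, -0.003]
orientation: [0.001, 0.988, 0.153, 0.001]
force: [0.0, 0.5, 0.2]
gripper_width: 0.0855
grasp_force: 0.0
```

Request:
{"op": "carry_out", "data": {"delta_pos": [[0,0,0],[0,0,0],[0,0,0],[0,0,0],[0,0,0]], "roll": [0,0,0,0,0], "jaw": 1}}

```text
time_s: 6.62
tool_pos: [0.3391, -0.2923, -0.0035]
orientation: [0.0, 0.988, 0.153, 0.0]
force: [-1.1, 0.9, 6.1]
gripper_width: -0.0001
grasp_force: 3.3
```

Request:
{"op": "carry_out", "data": {"delta_pos": [[0,0,-0.01],[0,0,-0.01],[0,0,-0.01],[0,0,-0.01],[0,0,0.005],[0,0,0.013],[0,0,0.013]], "roll": [0,0,0,0,0,0,0], "jaw": -1}}

```text
time_s: 7.5
tool_pos: [0.3376, -0.2915, -0.0184]
orientation: [-0.001, 0.988, 0.153, -0.001]
force: [0.5, 0.3, 0.1]
gripper_width: 0.0855
grasp_force: 0.0
```

Request:
{"op": "carry_out", "data": {"delta_pos": [[0,0,0],[0,0,0],[0,0,0],[0,0,0],[0,0,0]], "roll": [0,0,0,0,0], "jaw": 1}}

```text
time_s: 8.12
tool_pos: [0.3388, -0.2926, -0.0163]
orientation: [0.0, 0.988, 0.153, 0.0]
force: [-0.4, 1.3, 6.4]
gripper_width: 0.0356
grasp_force: 59.1
```

Grip is firm (59 N at 36 mm). Lift and carry towards its case.

Request:
{"op": "carry_out", "data": {"delta_pos": [[0,0,-0.05],[0,0,-0.1],[0.05,-0.035,-0.14],[0.1,-0.07,-0.16],[0.13,-0.09,-0.16],[0.13,-0.09,-0.16],[0.13,-0.09,-0.16]], "roll": [0,0,0,0,0,0,0]}}

```text
time_s: 9.0
tool_pos: [0.434, -0.1675, 0.1423]
orientation: [0.0, 0.988, 0.153, -0.001]
force: [-0.7, -0.5, -0.9]
gripper_width: 0.0362
grasp_force: 60.6
```

```bash
python3 - <<'E'
from h import *
look("case_small_ring",.014,"w3");look("small_ring",.15)
go(.47,-.123,.15)
E
```

```text
case_small_ring 0.87 [221.0, 65.0, 349.0, 191.0] [ 0.4646 -0.1276] [94.2 88.4] 30.9
small_ring 0.56 [280.0, 231.0, 363.0, 325.0] [ 0.4172 -0.1737] [57.  44.2] 15.3
delta [ 0.048  -0.0323 -0.0076] roll 0 tcp [ 0.434 -0.168  0.142] yaw x deg 17.5 j7 -1.04 F [-1.2  0.4 -0.9] w 0.0361 60.6 t 9.2
```

View pics/w3.png

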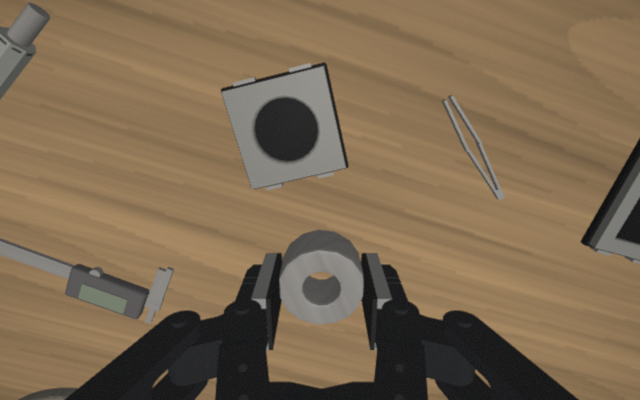

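Wrist view: the ring is held at about (321,275), and the recess of the small case is centred at (287,129).

```bash
python3 - <<'E'
from h import *
c=r.camera("wrist");s=r.read_state();p=s["tool_pos"]
print("recess",unproj(c,287,128.5,.016),"edges",unproj(c,254,129,.016),unproj(c,320,129,.016))
for u,v in((321,272),(280,272),(362,272),(321,231),(321,313)):
    print([np.round(unproj(c,u,v,p[2]+z)-p,4) for z in(.03,.04)])
go(*unproj(c,287,128.5,.016)[:2],.15)
E
```

```text
recess [ 0.46609154 -0.12807946  0.016     ] edges [ 0.45744429 -0.10203203  0.016     ] [ 0.47394502 -0.1543475   0.016     ]
[array([0.0002, 0.0002, 0.03  ]), array([0.0059, 0.002 , 0.04  ])]
[array([-0.0054,  0.0178,  0.03  ]), array([0.0008, 0.0184, 0.04  ])]
[array([ 0.0057, -0.0173,  0.03  ]), array([ 0.0111, -0.0143,  0.04  ])]
[array([0.0194, 0.0063, 0.03  ]), array([0.0238, 0.0077, 0.04  ])]
[array([-0.0208, -0.0064,  0.03  ]), array([-0.0136, -0.0041,  0.04  ])]
delta [ 0.0424 -0.0285 -0.0075] roll 0 tcp [ 0.434 -0.168  0.143] yaw x deg 17.5 j7 -1.04 F [ 0.5 -0.5 -0.8] w 0.0357 60.6 t 9.25
```

Request:
{"op": "carry_out", "data": {"delta_pos": [[0.04,-0.028,0],[0.04,-0.028,0.05],[0.04,-0.028,0.1],[0.04,-0.028,0.12],[0.04,-0.028,0.125],[0.04,-0.028,0.125]], "roll": [0,0,0,0,0,0]}}

```text
time_s: 10.0
tool_pos: [0.4651, -0.1287, 0.0182]
orientation: [0.0, 0.988, 0.153, 0.0]
force: [-0.1, -0.4, -0.7]
gripper_width: 0.0353
grasp_force: 60.6
```

```bash
python3 - <<'E'
from h import *
c=r.camera("wrist");cv2.imwrite("pics/w4.png",c["color"][80:380,160:520]); go(.464,-.1285,0)
E
```

```text
delta [-0.0014 -0.0008  0.0187] roll 0 tcp [ 0.466 -0.129  0.019] yaw x deg 17.6 j7 -1.24 F [ 0.  -0.  -0.6] w 0.0353 60.6 t 10.05
```

View pics/w4.png

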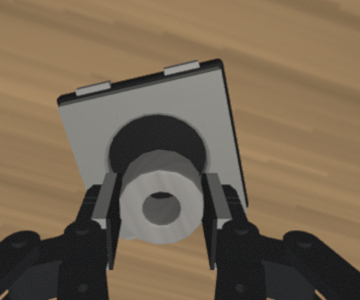

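The ring is centred sideways over the recess and still above it. Lower it in small steps and watch the force.

Request:
{"op": "carry_out", "data": {"delta_pos": [[-0.001,0,0.006],[-0.001,0,0.01],[-0.001,0,0.012],[-0.001,0,0.012]], "roll": [0,0,0,0]}}

```text
time_s: 10.55
tool_pos: [0.4637, -0.1285, 0.0057]
orientation: [-0.0, 0.988, 0.153, -0.0]
force: [-0.1, 1.0, -1.1]
gripper_width: 0.0358
grasp_force: 60.6
```

Request:
{"op": "carry_out", "data": {"delta_pos": [[0,0,0.003],[0,0,0.005],[0,0,0.005]], "roll": [0,0,0]}}

```text
time_s: 10.92
tool_pos: [0.4636, -0.1285, 0.0006]
orientation: [-0.0, 0.988, 0.153, -0.0]
force: [-0.7, 1.1, -1.7]
gripper_width: 0.0355
grasp_force: 60.6
```

Request:
{"op": "carry_out", "data": {"delta_pos": [[0,0,0.003],[0,0,0.006],[0,0,0.007],[0,0,0.007]], "roll": [0,0,0,0]}}

```text
time_s: 11.42
tool_pos: [0.4637, -0.1285, -0.0063]
orientation: [0.0, 0.988, 0.153, -0.0]
force: [-0.4, -0.0, -2.0]
gripper_width: 0.0357
grasp_force: 60.6
```

Request:
{"op": "carry_out", "data": {"delta_pos": [[0,0,0.002],[0,0,0.002]], "roll": [0,0]}}

```text
time_s: 11.68
tool_pos: [0.4638, -0.1286, -0.0082]
orientation: [0.0, 0.988, 0.153, 0.0]
force: [-0.3, 0.4, -2.0]
gripper_width: 0.0356
grasp_force: 60.7
```

Request:
{"op": "carry_out", "data": {"delta_pos": [[0,0,0.002],[0,0,0.002]], "roll": [0,0]}}

```text
time_s: 11.92
tool_pos: [0.4639, -0.1286, -0.0084]
orientation: [0.0, 0.988, 0.153, -0.0]
force: [-5.5, 1.7, 17.1]
gripper_width: 0.0354
grasp_force: 62.4
```

Request:
{"op": "carry_out", "data": {"delta_pos": [[0,0,0.002],[0,0,0.002]], "roll": [0,0]}}

```text
time_s: 12.18
tool_pos: [0.4639, -0.1287, -0.0086]
orientation: [0.001, 0.988, 0.153, -0.001]
force: [-10.0, 3.4, 36.3]
gripper_width: 0.0357
grasp_force: 64.1
```

Contact came at the expected height. Release, rise and go to the large ring.

Request:
{"op": "carry_out", "data": {"delta_pos": [[0,0,-0.004],[0,0,-0.004],[0,0,-0.004],[0,0,-0.02],[0,0,-0.08],[0,0,-0.14],[0,0,-0.15]], "roll": [0,0,0,0,0,0,0], "jaw": -1}}

```text
time_s: 13.05
tool_pos: [0.4672, -0.1291, 0.143]
orientation: [0.002, 0.988, 0.153, 0.004]
force: [-0.7, -0.2, -1.0]
gripper_width: 0.0858
grasp_force: 0.0
```

```bash
python3 - <<'E'
from h import *
c=look("small_ring",.03);c=look("case_small_ring",.016,"w5")
go(.645,-.241,.14)
E
```

```text
small_ring 0.97 [298.0, 161.0, 342.0, 208.0] [ 0.464  -0.1287] [40.5 37.4] -7.0
case_small_ring 0.66 [255.0, 116.0, 376.0, 235.0] [ 0.4656 -0.1265] [93.8 87.4] 31.0
case_small_ring 0.57 [493.0, 1.0, 589.0, 50.0] [ 0.6299 -0.2471] [69.6 32. ] -72.3
delta [ 0.1396  0.1626 -0.0031] roll 0 tcp [ 0.463 -0.128  0.137] yaw x deg 17.6 j7 -1.15 F [ 0.2  0.2 -0.4] w 0.0854 0.0 t 13.25
```

Request:
{"op": "carry_out", "data": {"delta_pos": [[0.138,0.16,0],[0.138,0.16,0],[0.138,0.16,0],[0.138,0.16,0],[0.138,0.16,0],[0.138,0.16,0]], "roll": [0,0,0,0,0,0]}}

```text
time_s: 14.0
tool_pos: [0.6421, -0.238, 0.136]
orientation: [-0.001, 0.988, 0.154, -0.002]
force: [-0.2, 0.3, 0.9]
gripper_width: 0.0855
grasp_force: 0.0
```

```bash
python3 - <<'E'
from h import *
c=look("large_ring",.022,"w6")
go(.645,-.241,-.02)
a=cv2.imread("pics/w5.png");b=c["color"]
cv2.imwrite("pics/m1.png",np.hstack([cv2.resize(a,(400,250)),cv2.resize(b,(400,250))]))
E
```

```text
large_ring 0.66 [294.0, 144.0, 364.0, 222.0] [ 0.6454 -0.2433] [64.1 59.2] 11.6
delta [0.0015 0.0035 0.1572] roll 0 tcp [ 0.642 -0.238  0.137] yaw x deg 17.7 j7 -1.09 F [-0.1 -0.5  0.4] w 0.0852 0.0 t 14.1
```

View pics/m1.png

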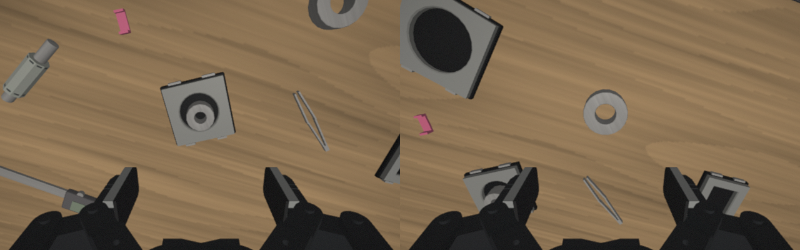

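The small ring sits in its recess (left half, 200,112). The large ring is at (605,112) in the right half with nothing near it.

Request:
{"op": "carry_out", "data": {"delta_pos": [[0.002,0.005,0.05],[0.002,0.005,0.1],[0.002,0.005,0.14],[0.002,0.005,0.157],[0.002,0.005,0.157],[0.002,0.005,0.157]], "roll": [0,0,0,0,0,0]}}

```text
time_s: 14.85
tool_pos: [0.6488, -0.2437, -0.0169]
orientation: [0.001, 0.988, 0.153, 0.002]
force: [0.0, -0.7, 0.2]
gripper_width: 0.0854
grasp_force: 0.0
```

Request:
{"op": "carry_out", "data": {"delta_pos": [[0,0,0],[0,0,0],[0,0,0],[0,0,0]], "roll": [0,0,0,0], "jaw": 1}}

```text
time_s: 15.35
tool_pos: [0.6483, -0.2432, -0.0166]
orientation: [0.0, 0.988, 0.153, 0.001]
force: [-2.5, 0.9, 7.8]
gripper_width: 0.0576
grasp_force: 62.3
```

Request:
{"op": "carry_out", "data": {"delta_pos": [[0,0,-0.05],[0.01,-0.02,-0.1],[0.03,-0.07,-0.14],[0.04,-0.12,-0.15],[0.05,-0.16,-0.15],[0.05,-0.16,-0.15],[0.05,-0.16,-0.15]], "roll": [0,0,0,0,0,0,0]}}

```text
time_s: 16.23
tool_pos: [0.6457, -0.0764, 0.1304]
orientation: [0.001, 0.988, 0.153, -0.001]
force: [0.2, -1.0, -4.4]
gripper_width: 0.0571
grasp_force: 66.6
```

```bash
python3 - <<'E'
from h import *
c=look("case_large_ring",.014,"w7")
g=cv2.cvtColor(c["color"],cv2.COLOR_BGR2GRAY)
for d in r.regions_of("case_large_ring","wrist")[:1]:
    l,t,rr,b=map(int,d["rect"]);m=np.zeros_like(g);m[t:b,l:rr]=(g[t:b,l:rr]<60)
    m=cv2.erode(m,np.ones((5,5)));n,lab,st,ce=cv2.connectedComponentsWithStats(m)
    for i in range(1,n):
        if st[i,4]>1000: print(st[i],ce[i],unproj(c,*ce[i],.016))
go(.673,-.019)
E
```

```text
case_large_ring 0.67 [178.0, 36.0, 358.0, 222.0] [ 0.6687 -0.0221] [114.7 108.8] -13.7
[ 222   90   88   88 5852] [265.32535885 133.25700615] [ 0.67077838 -0.02149128  0.016     ]
delta [ 0.0435 -0.0481  0.    ] roll 0 tcp [ 0.646 -0.078  0.13 ] yaw x deg 17.5 j7 -1.35 F [-0.1 -1.3 -3.6] w 0.0574 66.7 t 16.375
```

View pics/w7.png

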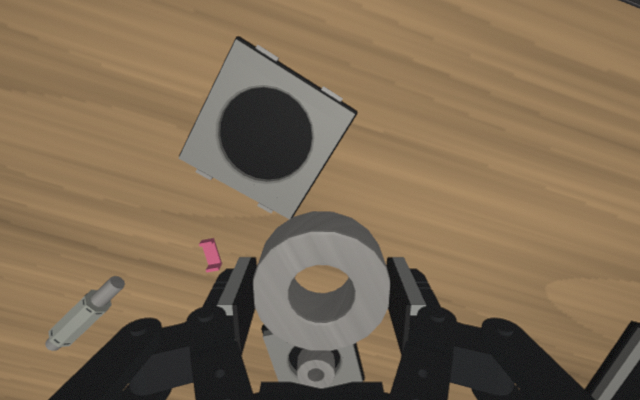

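Ring held well; recess centre at (265,133). Move over and lower.

Request:
{"op": "carry_out", "data": {"delta_pos": [[0.042,-0.046,0],[0.042,-0.046,0.04],[0.042,-0.046,0.08],[0.042,-0.046,0.11],[0.042,-0.046,0.12],[0.042,-0.046,0.128],[0.042,-0.046,0.132],[0.042,-0.046,0.132]], "roll": [0,0,0,0,0,0,0,0]}}

```text
time_s: 17.38
tool_pos: [0.673, -0.0192, -0.0005]
orientation: [0.0, 0.988, 0.153, 0.001]
force: [1.9, 1.5, -3.5]
gripper_width: 0.0574
grasp_force: 66.7
```

Request:
{"op": "carry_out", "data": {"delta_pos": [[0,0,0.002],[0,0,0.004],[0,0,0.005]], "roll": [0,0,0]}}

```text
time_s: 17.75
tool_pos: [0.6724, -0.0192, -0.0062]
orientation: [0.0, 0.988, 0.153, 0.0]
force: [-1.2, -0.0, -2.9]
gripper_width: 0.0569
grasp_force: 66.7
```

Request:
{"op": "carry_out", "data": {"delta_pos": [[0,0,0.002],[0,0,0.002]], "roll": [0,0]}}

```text
time_s: 18.0
tool_pos: [0.6724, -0.0192, -0.0083]
orientation: [0.0, 0.988, 0.153, -0.0]
force: [-0.3, 0.3, -2.8]
gripper_width: 0.0571
grasp_force: 66.7
```

Request:
{"op": "carry_out", "data": {"delta_pos": [[-0.001,0.002,0.001],[-0.001,0.002,0.002],[-0.001,0.002,0.002]], "roll": [0,0,0]}}

```text
time_s: 18.38
tool_pos: [0.6725, -0.0194, -0.0085]
orientation: [-0.001, 0.988, 0.154, 0.001]
force: [-2.8, 2.9, 6.4]
gripper_width: 0.0572
grasp_force: 67.7
```

Request:
{"op": "carry_out", "data": {"delta_pos": [[0,0,0.002],[0,0,0.002]], "roll": [0,0]}}

```text
time_s: 18.62
tool_pos: [0.6725, -0.0194, -0.0086]
orientation: [-0.001, 0.988, 0.154, 0.0]
force: [-6.8, 4.2, 15.4]
gripper_width: 0.0576
grasp_force: 68.6
```

Request:
{"op": "carry_out", "data": {"delta_pos": [[0,0,-0.003],[0,0,-0.003],[0,0,-0.003],[0,0,-0.02],[0,0,-0.08],[0,0,-0.14],[0,0,-0.16]], "roll": [0,0,0,0,0,0,0], "jaw": -1}}

```text
time_s: 19.5
tool_pos: [0.6751, -0.0211, 0.154]
orientation: [0.001, 0.988, 0.153, 0.005]
force: [-0.3, -0.1, -0.5]
gripper_width: 0.0859
grasp_force: 0.0
```

```bash
python3 - <<'E'
from h import *
c=look("large_ring",.032);look("case_large_ring",.016,"w8")
go(.624,.225,.16,78)
E
```

```text
large_ring 0.67 [284.0, 148.0, 354.0, 222.0] [ 0.6713 -0.0204] [61.9 58.9] 17.6
case_large_ring 0.89 [241.0, 94.0, 401.0, 255.0] [ 0.67   -0.0209] [113.9 107.7] -13.8
delta [ 0.0298 -0.2493 -0.0132] roll 0.517 tcp [ 0.671 -0.022  0.147] yaw x deg 17.6 j7 -1.43 F [-0.6 -0.3 -1.2] w 0.0854 0.0 t 19.7
```

Request:
{"op": "carry_out", "data": {"delta_pos": [[0.03,-0.248,0],[0.03,-0.248,0],[0.03,-0.248,0],[0.03,-0.248,0],[0.03,-0.248,0],[0.03,-0.248,0],[0.03,-0.248,0]], "roll": [0.1,0.2,0.3,0.4,0.517,0.517,0.517]}}

```text
time_s: 20.58
tool_pos: [0.6252, 0.2219, 0.1461]
orientation: [0.001, 0.995, -0.105, -0.001]
force: [0.3, -0.1, -0.4]
gripper_width: 0.0855
grasp_force: 0.0
```

```bash
python3 - <<'E'
from h import *
c=look("vblock",.036,"w9")
go(.624,.225,-.01,78)
E
```

```text
vblock 0.66 [298.0, 149.0, 345.0, 223.0] [0.6229 0.2232] [63.7 36.4] -13.7
delta [-0.0022 -0.0024  0.1569] roll -0.001 tcp [0.626 0.222 0.147] yaw x deg -12.1 j7 -2.31 F [-0.7  0.2 -0.1] w 0.0853 0.0 t 20.675
```

View pics/w9.png

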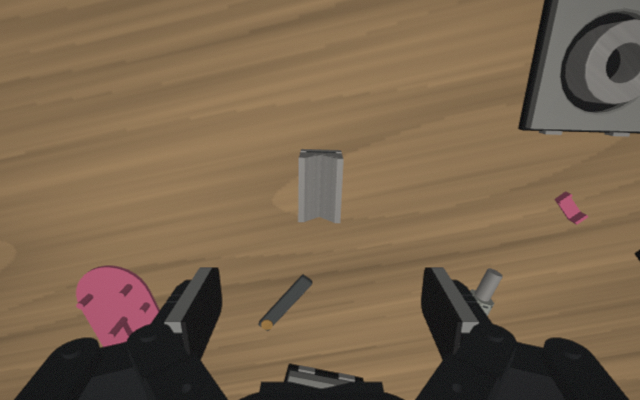

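The V-block is squarely aligned between the fingers at (321,189); the sample (118,300) is well clear.

Request:
{"op": "carry_out", "data": {"delta_pos": [[-0.005,-0.001,0.05],[-0.005,-0.001,0.1],[-0.005,-0.001,0.14],[-0.005,-0.001,0.157],[-0.005,-0.001,0.157],[-0.005,-0.001,0.157]], "roll": [0,0,0,0,0,0]}}

```text
time_s: 21.42
tool_pos: [0.6225, 0.2266, -0.0072]
orientation: [-0.001, 0.995, -0.105, 0.002]
force: [0.2, 0.6, -0.0]
gripper_width: 0.0852
grasp_force: 0.0
```

Request:
{"op": "carry_out", "data": {"delta_pos": [[0,0,0],[0,0,0],[0,0,0],[0,0,0],[0,0,0]], "roll": [0,0,0,0,0], "jaw": 1}}

```text
time_s: 22.05
tool_pos: [0.6216, 0.2257, -0.0083]
orientation: [0.0, 0.995, -0.105, 0.001]
force: [0.5, -1.4, 6.6]
gripper_width: 0.0347
grasp_force: 62.6
```

```bash
python3 - <<'E'
from h import *
go(.355,.287,.14,-26.6+90)
E
```

```text
delta [-0.2735 -0.0045 -0.1483] roll 0.255 tcp [ 0.622  0.226 -0.008] yaw x deg -12.0 j7 -2.36 F [ 0.5 -1.4  6.6] w 0.0347 62.6 t 22.05
```

Request:
{"op": "carry_out", "data": {"delta_pos": [[0,0,-0.05],[0,0,-0.1],[-0.05,0,-0.14],[-0.1,0,-0.15],[-0.15,-0.002,-0.15],[-0.2,-0.004,-0.15],[-0.25,-0.004,-0.15],[-0.27,-0.004,-0.15]], "roll": [0,-0.15,-0.32,-0.49,-0.66,-0.83,-1.0,-1.17]}}

```text
time_s: 23.05
tool_pos: [0.3533, 0.286, 0.1396]
orientation: [0.0, 0.885, 0.466, -0.002]
force: [0.2, 0.8, -3.6]
gripper_width: 0.0345
grasp_force: 61.8
```

Request:
{"op": "carry_out", "data": {"delta_pos": [[0,0,0],[0,0,0],[0,0,0],[0,0,0],[0,0,0],[0,0,0],[0,0,0],[0,0,0]], "roll": [-0.18,-0.36,-0.54,-0.72,-0.9,-1.08,-1.26,-1.44]}}

```text
time_s: 24.05
tool_pos: [0.3565, 0.2854, 0.1398]
orientation: [-0.001, 0.359, 0.933, -0.001]
force: [-0.3, 0.3, -3.0]
gripper_width: 0.0344
grasp_force: 61.8
```

```bash
python3 - <<'E'
from h import *
go(.355,.287,.14,-26.6+90)
E
```

```text
delta [ 0.0022  0.0002 -0.0002] roll -0.27 tcp [0.357 0.285 0.14 ] yaw x deg 137.9 j7 -0.09 F [-0.3  0.3 -3. ] w 0.0344 61.8 t 24.05
```

Request:
{"op": "carry_out", "data": {"delta_pos": [[0,0,0],[0,0,0],[0,0,0]], "roll": [-0.14,-0.27,-0.27]}}

```text
time_s: 24.42
tool_pos: [0.3567, 0.2855, 0.1399]
orientation: [-0.001, 0.234, 0.972, -0.001]
force: [-0.0, -0.4, -3.2]
gripper_width: 0.0345
grasp_force: 61.8
```

```bash
cat >> h.py <<'E'
def recess(thing,name,thr=60):
    "minAreaRect of the dark recess on the plate's top plane"
    c=look(thing,.014,name);g=cv2.cvtColor(c["color"],cv2.COLOR_BGR2GRAY)
    for d in r.regions_of(thing,"wrist")[:2]:
        l,t,rr,b=[int(max(0,k)) for k in d["rect"]];m=np.zeros_like(g);m[t:b,l:rr]=(g[t:b,l:rr]<thr)
        m=cv2.erode(m,np.ones((3,3)));n,lab,st,ce=cv2.connectedComponentsWithStats(m)
        for i in range(1,n):
            if st[i,4]>1000: p,wh,a=rect_on(c,lab==i,.016);print("recess",st[i],np.round(p,4),np.round(wh,1),round(a,1))
    return c
E
python3 - <<'E'
from h import *
recess("case_vblock","w10");go(.355,.287,-.002)
E
```

```text
case_vblock 0.93 [456.0, 0.0, 600.0, 86.0] [0.3255 0.4761] [91.5 63.4] 53.3
case_vblock 0.92 [185.0, 1.0, 308.0, 45.0] [0.2214 0.2922] [89.4 29.4] 62.9
case_vblock 0.61 [270.0, 103.0, 376.0, 226.0] [0.3475 0.2892] [107.6  86.4] -26.0
delta [2.500e-03 1.000e-04 1.424e-01] roll 0 tcp [0.357 0.286 0.14 ] yaw x deg 152.9 j7 0.16 F [-0.4 -0.7 -3.5] w 0.0347 61.8 t 24.575
```

View pics/w10.png

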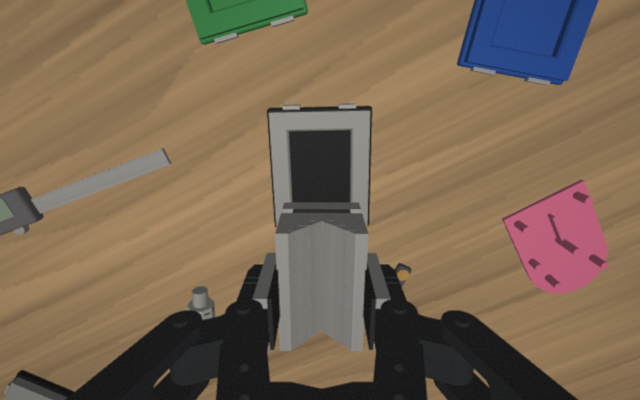

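The case lies square with the block: recess columns 289–351, upper edge at row 129. I'll take the centre from that edge.

```bash
python3 - <<'E'
from h import *
c=r.camera("wrist");t=yaw()
e=(unproj(c,289.5,129.5,.016)+unproj(c,351.5,129.5,.016))/2;print(e,np.linalg.norm(unproj(c,289.5,129.5,.016)-unproj(c,351.5,129.5,.016)))
p=e[:2]-.036*np.array([np.cos(t),np.sin(t)]);print(p);go(*p,-.002)
E
```

```text
[0.3185883  0.30476355 0.016     ] 0.051196724681404876
[0.3506515  0.28839434]
delta [ 0.0071 -0.0007  0.1425] roll 0 tcp [0.357 0.286 0.14 ] yaw x deg 153.0 j7 0.16 F [-0.2 -0.3 -3. ] w 0.0344 61.8 t 24.625
```

Request:
{"op": "carry_out", "data": {"delta_pos": [[0.007,-0.001,0],[0.007,-0.001,0.05],[0.007,-0.001,0.1],[0.007,-0.001,0.12],[0.007,-0.001,0.13],[0.007,-0.001,0.136],[0.007,-0.001,0.136]], "roll": [0,0,0,0,0,0,0]}}

```text
time_s: 25.5
tool_pos: [0.3512, 0.2887, 0.0052]
orientation: [0.0, 0.233, 0.972, 0.0]
force: [-0.5, -0.6, -3.7]
gripper_width: 0.0348
grasp_force: 61.7
```

Request:
{"op": "carry_out", "data": {"delta_pos": [[0,0,0.002],[0,0,0.003],[0,0,0.003]], "roll": [0,0,0]}}

```text
time_s: 25.88
tool_pos: [0.351, 0.2883, 0.0019]
orientation: [0.0, 0.233, 0.972, 0.0]
force: [-0.3, -0.1, -3.7]
gripper_width: 0.0345
grasp_force: 61.7
```

Request:
{"op": "carry_out", "data": {"delta_pos": [[0,0,0.002],[0,0,0.002]], "roll": [0,0]}}

```text
time_s: 26.12
tool_pos: [0.3509, 0.2883, -0.0003]
orientation: [0.0, 0.233, 0.972, 0.0]
force: [0.4, 0.2, -2.2]
gripper_width: 0.0348
grasp_force: 61.8
```

Request:
{"op": "carry_out", "data": {"delta_pos": [[0,0,0.002],[0,0,0.002]], "roll": [0,0]}}

```text
time_s: 26.38
tool_pos: [0.351, 0.2883, -0.0004]
orientation: [0.001, 0.233, 0.972, -0.001]
force: [-5.0, -4.9, 20.4]
gripper_width: 0.0348
grasp_force: 64.6
```

Contact at the predicted height. Release and rise.

Request:
{"op": "carry_out", "data": {"delta_pos": [[0,0,-0.002],[0,0,-0.002],[0,0,-0.002],[0,0,-0.02],[0,0,-0.08],[0,0,-0.14],[0,0,-0.16]], "roll": [0,0,0,0,0,0,0], "jaw": -1}}

```text
time_s: 27.25
tool_pos: [0.3524, 0.29, 0.1611]
orientation: [0.002, 0.233, 0.972, 0.002]
force: [-0.4, 0.3, -0.1]
gripper_width: 0.0852
grasp_force: 0.0
```

```bash
python3 - <<'E'
from h import *
c=look("vblock",.044,"w11");look("case_vblock",.016)
go(.449,.101,.16,57.5)
E
```

```text
vblock 0.86 [295.0, 140.0, 341.0, 214.0] [0.3488 0.2897] [63.  37.4] -28.3
case_vblock 0.96 [270.0, 106.0, 372.0, 227.0] [0.3487 0.2893] [109.3  86.6] -26.0
case_vblock 0.61 [188.0, 0.0, 307.0, 54.0] [0.2177 0.2934] [92.5 37.8] 63.0
case_vblock 0.55 [446.0, 0.0, 580.0, 91.0] [0.3215 0.4773] [91.2 71.3] 53.9
delta [-0.1724 -0.1217 -0.0029] roll 0.096 tcp [0.351 0.288 0.157] yaw x deg 153.0 j7 0.17 F [-0.8 -0.1 -1. ] w 0.0853 0.0 t 27.45
```

Request:
{"op": "carry_out", "data": {"delta_pos": [[-0.17,-0.12,0.01],[-0.17,-0.12,0.01],[-0.17,-0.12,0.01],[-0.17,-0.12,0.01],[-0.17,-0.12,0.01],[-0.17,-0.12,0.01]], "roll": [0.05,0.1,0.1,0.1,0.1,0.1]}}

```text
time_s: 28.2
tool_pos: [0.4466, 0.1056, 0.1468]
orientation: [-0.001, 0.28, 0.96, -0.0]
force: [-1.5, 0.2, 0.5]
gripper_width: 0.0854
grasp_force: 0.0
```

```bash
python3 - <<'E'
from h import *
c=look("plug",.012,"w12");go(.449,.101,-.02,57.5)
a=cv2.imread("pics/w11.png")
cv2.imwrite("pics/m2.png",np.hstack([cv2.resize(a,(320,200)),cv2.resize(c["color"],(480,300))[:200]]) if 0 else np.vstack([cv2.resize(a,(400,250)),cv2.resize(c["color"],(400,250))]))
E
```

```text
plug 0.74 [304.0, 120.0, 337.0, 237.0] [0.4493 0.1018] [108.   24.4] -29.8
delta [-0.0044 -0.0031  0.1674] roll -0.0 tcp [0.447 0.106 0.147] yaw x deg 147.5 j7 0.55 F [0.6 0.5 0.2] w 0.0851 0.0 t 28.3
```

View pics/m2.png

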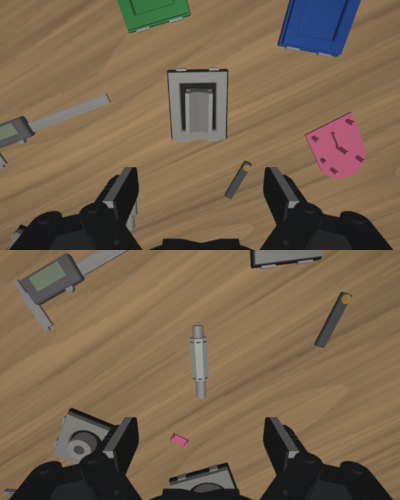

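V-block sits inside its recess (top picture). The plug is at (200,360) in the lower one, long steel end towards the bottom.

Request:
{"op": "carry_out", "data": {"delta_pos": [[-0.004,-0.002,0.05],[-0.004,-0.002,0.1],[-0.004,-0.002,0.14],[-0.004,-0.002,0.16],[-0.004,-0.002,0.164],[-0.004,-0.002,0.164]], "roll": [-0.045,-0.045,-0.045,-0.045,-0.045,-0.045]}}

```text
time_s: 29.05
tool_pos: [0.4505, 0.1013, -0.0157]
orientation: [0.0, 0.259, 0.966, 0.0]
force: [0.2, -0.3, -0.0]
gripper_width: 0.0855
grasp_force: 0.0
```

Request:
{"op": "carry_out", "data": {"delta_pos": [[0,0,0],[0,0,0],[0,0,0],[0,0,0],[0,0,0],[0,0,0]], "roll": [0,0,0,0,0,0], "jaw": 1}}

```text
time_s: 29.8
tool_pos: [0.4506, 0.1004, -0.0156]
orientation: [0.0, 0.26, 0.966, -0.0]
force: [-1.1, -1.1, 5.3]
gripper_width: 0.022
grasp_force: 59.0
```

```bash
python3 - <<'E'
from h import *
go(.525,-.46,.14,92.3)
E
```

```text
delta [-0.3456 -0.4473 -0.1556] roll -0.566 tcp [ 0.451  0.1   -0.016] yaw x deg 149.9 j7 0.35 F [-1.1 -1.1  5.3] w 0.022 59.0 t 29.8
```

Request:
{"op": "carry_out", "data": {"delta_pos": [[0,0,-0.05],[0,0,-0.1],[-0.02,-0.03,-0.14],[-0.06,-0.07,-0.155],[-0.1,-0.115,-0.155],[-0.14,-0.16,-0.155],[-0.18,-0.206,-0.155],[-0.22,-0.252,-0.155]], "roll": [0,0,-0.1,-0.2,-0.3,-0.4,-0.5,-0.566]}}

```text
time_s: 30.8
tool_pos: [0.5137, -0.2298, 0.1385]
orientation: [-0.0, -0.021, 1.0, 0.0]
force: [1.1, 0.3, -0.7]
gripper_width: 0.0219
grasp_force: 60.1
```

```bash
python3 - <<'E'
from h import *
go(.56,-.455,.14,92.3)
E
```

```text
delta [-0.0367 -0.2269 -0.0015] roll 0.002 tcp [ 0.514 -0.23   0.138] yaw x deg -177.6 j7 1.74 F [ 1.1  0.3 -0.7] w 0.0219 60.1 t 30.8
```

Request:
{"op": "carry_out", "data": {"delta_pos": [[-0.037,-0.227,0],[-0.037,-0.227,0],[-0.037,-0.227,0],[-0.037,-0.227,0],[-0.037,-0.227,0],[-0.037,-0.227,0]], "roll": [0,0,0,0,0,0]}}

```text
time_s: 31.55
tool_pos: [0.5599, -0.4519, 0.1379]
orientation: [-0.0, -0.02, 1.0, 0.001]
force: [0.7, -0.1, -2.1]
gripper_width: 0.0224
grasp_force: 60.1
```

```bash
python3 - <<'E'
from h import *
recess("case_plug","w13");go(.525,-.46,-.008)
E
```

```text
case_plug 0.58 [265.0, 30.0, 360.0, 225.0] [ 0.5216 -0.4603] [156.4  73.7] 1.8
recess [ 288   59   48  130 4508] [ 0.515  -0.4609] [104.  37.] 2.2
delta [ 0.0359 -0.0072  0.1469] roll 0 tcp [ 0.561 -0.451  0.139] yaw x deg -177.5 j7 2.0 F [ 0.2 -0.  -1.1] w 0.022 60.1 t 31.7
```

View pics/w13.png

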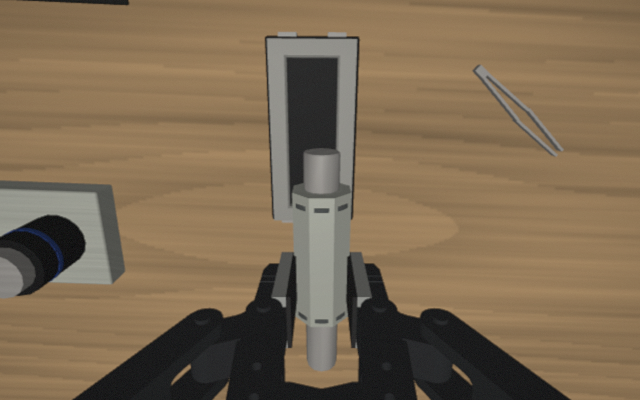

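The plug is held level. The recess centre is about (0.522, -0.461), and the neighbouring stand (left) is far enough away.

Request:
{"op": "carry_out", "data": {"delta_pos": [[0.037,-0.008,0],[0.037,-0.008,0.05],[0.037,-0.008,0.1],[0.037,-0.008,0.125],[0.037,-0.008,0.135],[0.037,-0.008,0.14],[0.037,-0.008,0.14]], "roll": [0,0,0,0,0,0,0]}}

```text
time_s: 32.58
tool_pos: [0.5243, -0.4631, 0.0]
orientation: [0.001, -0.02, 1.0, -0.001]
force: [0.4, 0.7, -2.0]
gripper_width: 0.0218
grasp_force: 60.1
```

Request:
{"op": "carry_out", "data": {"delta_pos": [[0,0,0.002],[0,0,0.004],[0,0,0.005]], "roll": [0,0,0]}}

```text
time_s: 32.95
tool_pos: [0.5235, -0.4629, -0.006]
orientation: [0.0, -0.02, 1.0, -0.0]
force: [0.3, 0.8, -1.9]
gripper_width: 0.0219
grasp_force: 60.1
```

Request:
{"op": "carry_out", "data": {"delta_pos": [[0,0,0.002],[0,0,0.002]], "roll": [0,0]}}

```text
time_s: 33.2
tool_pos: [0.5236, -0.4629, -0.0075]
orientation: [0.0, -0.02, 1.0, -0.0]
force: [-1.4, 1.9, 3.7]
gripper_width: 0.0222
grasp_force: 60.7
```

Contact. Release, rise and check.

Request:
{"op": "carry_out", "data": {"delta_pos": [[0,0,0],[0,0,0],[0,0,-0.002],[0,0,-0.02],[0,0,-0.08],[0,0,-0.14],[0,0,-0.18],[0,0,-0.18]], "roll": [0,0,0,0,0,0,0,0], "jaw": -1}}

```text
time_s: 34.2
tool_pos: [0.5264, -0.4642, 0.1784]
orientation: [0.004, -0.02, 1.0, -0.003]
force: [-0.2, -0.2, -1.2]
gripper_width: 0.0851
grasp_force: 0.0
```

```bash
python3 - <<'E'
from h import *
c=look("plug",.02,"w14");look("case_plug",.014);go(.523,-.46)
a=r.camera("scene")["color"]
cv2.imwrite("pics/m3.png",np.vstack([cv2.resize(c["color"],(480,300)),cv2.resize(a[170:310,220:480],(480,258))]))
E
```

```text
plug 0.84 [311.0, 104.0, 340.0, 216.0] [ 0.5215 -0.4623] [109.8  24.2] 2.8
case_plug 0.77 [283.0, 84.0, 367.0, 245.0] [ 0.522  -0.4605] [156.8  73.4] 1.7
delta [-0.0005  0.0023  0.    ] roll 0 tcp [ 0.523 -0.462  0.171] yaw x deg -177.7 j7 2.05 F [-0.4 -0.   0. ] w 0.0852 0.0 t 34.4
```

View pics/m3.png

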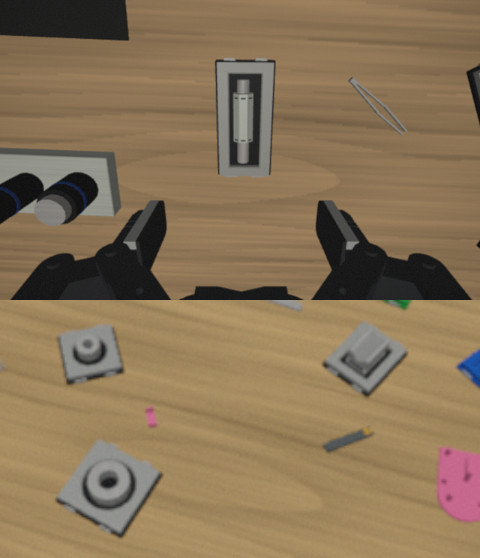

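All four gauges sit centred in their own recesses (plug at (243,120) above; rings and V-block in the scene crop below). The sample is untouched and the gripper is clear of everything.

```bash
python3 -c "
from plant import r
print(r.finish_job())"
```

```text
the job is handed in; nothing more can be done
None
```

All four gauges were set down in their own cases and the job is handed in at about 34 s: the final camera check showed each one centred in its recess and the pink sample untouched, but the hand-in returned no verdict.

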